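# Seal the broken-lamp tub and dock it

### The arm

A 6-joint arm with a two-finger parallel gripper is mounted at the origin on the work surface. World frame = base frame: x ahead of the robot, y to its left, z up, the work surface at z = 0. Lengths are in m, angles in rad, forces in N, time in s.
With the tool pointing down it reaches from about 0.35 to 0.975 m from the base axis. Payload 7.1 kg.
Tool frame: the origin (TCP) lies at the centre of the arm's flange, where the gripper is bolted on; the fingertips stand 182 mm ahead of it and the grasp point (between the pads) lies 163 mm ahead of it (hold_point_z is the distance from the TCP to the grasp point, in m); z points along the fingers, x is the direction in which the jaws open and shut, and the axes are right-handed (so a half turn about z gives the same grasp; the last joint's range is limited). The gripper opens to 88 mm and grips with 3 to 60 N. Pads are 20 mm wide; open, the fingers measure 115 mm over their backs; the gripper's body (75 mm by 178 mm) begins 61 mm behind the grasp point.
Start: joints at [-1.314, 0.423, 1.63, -0, 1.089, -0.019], TCP at [0.17, -0.601, 0.405] pointing down, gripper open.
Joint ranges: [-3, 3], [-0.9, 2.11], [0.09, 2.58], [-1.31, 4.45], [0.11, 2.69], [-2.54, 2.54]. Speed limits (rad/s): [2.39, 2.39, 3.01, 3.14, 3.14, 3.14].

### API

Orientations are given as a unit quaternion [x, y, z, w].
In Python, from plant import get_state, read_camera, camera_info, sign_off, outline_of, hold_point_z gives the robot as it stands.
- The arm moves only by the tool servo_tool, never from a script. Its argument "increments" is a list of rows, each a list of 3 entries, a list of its own where there are three numbers: the closure, from -1 (fully open) to 1 (shut), then the shift along the tool's x, y, z in mm, then the turn about the tool's z in degrees. A call has 1 to 20 rows; each row is the pose to reach, as a shift and turn from the pose commanded when the call began, along the tool's axes at that moment; what a row does not reach only later rows make up. A row lasts 1/8 s, in which the tool goes at most 62.5 mm and 10.7 degrees, less where a joint would pass 70% of its speed; a pose out of reach is approached as far as the arm can. A call with a gripper value outside its range is refused whole. The fingers move at their own pace and stop on an object; "force" is the grip in N (left out, the last holds). Time passes only in rows, so rows that repeat a pose let the fingers close. It gives the time, the measured TCP pose, the force and the opening at its end, in the units of the state.
- get_state(): the state, without advancing time (a new reading comes with each control period).
- read_camera(name): name is "scene" or "side" or "wrist"; returns (picture, depth): 420x560x3 uint8, red, green, blue; 420x560 float32, m along the optical axis (not along the pixel's ray), 0 where there is no reading.
- camera_info(name): a dict with "fx", "fy", "cx", "cy" (pixels), "rvec" (rotation vector, rad) and "tvec" (3), from world to camera coordinates, as OpenCV has them. Camera axes: x right, y down, z forward; pixel columns grow to the right and rows downward; lengths in m; the calibration is good to about 2 mm. The wrist camera is an equidistant fisheye: a pixel r from the principal point sees the ray r / f radians off the axis. A picture is of the moment at which its call begins: read the wrist's pose just before it. camera_info takes no time and is no camera call; for the wrist camera it gives the pose at the moment of the call.
- sign_off(): hands the job in, once; it reports no verdict.
Trained networks look in the newest picture that a camera, given by its name, has taken for a name from the list of things; names that differ only in an ending like _2 or _b are one class to them, and where a whole thing is asked for, a point or a joint stands for the part that bears it (a point fixed in the world has none). Each returns a list of dicts, best first, with "p" (0 to 1); they miss things now and then, are a little off and sometimes report something else, mostly with a low value. They report only what shows in the picture. A call takes as long as a camera call. They do not tell look-alikes from the thing itself.
- outline_of(thing, camera): "mask" (420x560 bool, what is visible of it) and "rect" ([centre column, centre row, width, height] in pixels, round what is visible of it).
The state is a dict: "time": time; "joint_positions": joint angles; "qd": joint speeds; "tau": joint torques, N m; "position": TCP position; "tcp_rot": TCP orientation; "ft_force": force on the tool from outside, world axes, zero at the start; "torque": the same for the moment, N m; "grip_width": finger opening in m.
Only numpy, scipy, OpenCV 4.12 (cv2) and the standard library are available. Lean on these libraries where they do the work, as an engineer would, in place of code of your own. Each camera call takes 0.05 s, during which the arm holds its last target.

### The job

Take the cracked bulb out of circulation: lower it into the open lamp tub without dropping it, and set the gasketed lid on the tub. Press the lid's rim down section by section, all the way round, until all six sections are fully home, and only then push the sealed tub along its rails up to the end stop so that the spring catch clicks in behind its foot. Leave the batteries and the scoop where they are.

Things in the scene. Friction and masses are not known exactly. Their poses are not given: they have to be found in the camera images.
- tub: Open grey plastic lamp tub, loose, 0.7 kg, standing between the dock's rails (2 mm play each side), axes along the dock's. Rim flange and foot 150 x 200 mm (x, y), 85 mm high; mouth 126 x 176 mm inside; inner floor 6 mm above the underside. Origin: centre of the underside, z up. It slides to its +y.
- push_bar (a point): Middle of the outer face (looking to -y) of the bar handle at the tub's -y end: 128 mm from the tub's origin, 50 mm above its underside. The bar is 70 mm wide (along x), 24 mm high and reaches 19 mm beyond the lid's rim.
- lid: White gasketed lid, loose, 0.42 kg, lying right way up; 168 x 218 mm over its rim (x, y). Origin: centre of the plug's underside, z up. The plug, 118 x 168 mm and 12 mm deep with a stepped-in foot, drops into the tub's mouth (4 mm play each side, long sides together, either way round) until the black gasket rests on the tub's rim: its origin is then 73 mm above the tub's underside.
- lid_grip (a point): Point in the lid's moulded grip, 40 mm above the lid's origin: a rib 18 mm thick (lid's x) and 90 mm long (lid's y), from the lid's panel (20.5 mm above the origin) up to 56 mm above the origin.
- bulb: Cracked amber indicator bulb, loose, lying, 40 g: a glass globe of 40 mm diameter with a screw cap of 14 mm diameter sticking out to the bulb's -x, its end 44 mm from the globe's centre and tipped down to the surface. Origin: under the globe's centre as it lies at the start; the frame turns with the bulb.
- bulb_center (a point): Centre of the bulb's globe, 20 mm above the surface at the start.
- dock: The tub's dock, fixed on the cart top: a floor sheet 4 mm thick, 362 mm long, with two guide rails (24 mm high, along the dock's y, 154 mm apart inside) and an end stop at its +y end. Origin: on the cart top midway between the rails.
- dock_home (a point): Point on the dock's floor where the tub's origin lies when its foot is against the end stop. The catch then lets it back by 4 mm at most.
- catch (a joint): Spring catch in the dock's +x rail: 0 m = nose sprung out, up to 0.011 m = pushed aside. About 55 mm before home the tub's foot begins to push it aside (5 to 9 mm, about 5 N); within 4 mm of home it springs out again behind a tab of the foot (below 0.002 m). Sliding and passing the catch take up to about 20 N.
- aa1: Grey AA battery, loose, lying, 14.5 mm diameter, 50 mm long (x); to be left alone. Origin under its centre.
- aa2: A second such AA battery; to be left alone.
- lantern: Square lantern battery, 67 x 67 x 100 mm, two spring terminals on top to 114 mm; to be left alone. Origin under its centre.
- scoop: Green sorting scoop, 230 mm long, handle to its -x; to be left alone. Origin under the middle of its pan.
- press1 (a point): Middle of the top of lid rim section 1 of 6 (corner at +x +y of the lid). An L 28 mm wide, 74 mm along the long side and up to the middle of the short side. 29 mm above the lid's origin while fully raised (at the start 27 to 29); 22 mm when fully home on its stop (with the lid on, 95 mm above the tub's underside). Pressed anywhere with about 8 N or more it moves straight down, and stays where it is left (gasket friction).
- press2 (a point): Middle of the top of lid rim section 2 of 6 (middle of the +x long side). 28 x 65 mm. 29 mm above the lid's origin while fully raised (at the start 27 to 29); 22 mm when fully home on its stop (with the lid on, 95 mm above the tub's underside). Pressed anywhere with about 8 N or more it moves straight down, and stays where it is left (gasket friction).
- press3 (a point): Middle of the top of lid rim section 3 of 6 (corner at +x -y). An L 28 mm wide, 74 mm along the long side and up to the middle of the short side. 29 mm above the lid's origin while fully raised (at the start 27 to 29); 22 mm when fully home on its stop (with the lid on, 95 mm above the tub's underside). Pressed anywhere with about 8 N or more it moves straight down, and stays where it is left (gasket friction).
- press4 (a point): Middle of the top of lid rim section 4 of 6 (corner at -x -y). An L 28 mm wide, 74 mm along the long side and up to the middle of the short side. 29 mm above the lid's origin while fully raised (at the start 27 to 29); 22 mm when fully home on its stop (with the lid on, 95 mm above the tub's underside). Pressed anywhere with about 8 N or more it moves straight down, and stays where it is left (gasket friction).
- press5 (a point): Middle of the top of lid rim section 5 of 6 (middle of the -x long side). 28 x 65 mm. 29 mm above the lid's origin while fully raised (at the start 27 to 29); 22 mm when fully home on its stop (with the lid on, 95 mm above the tub's underside). Pressed anywhere with about 8 N or more it moves straight down, and stays where it is left (gasket friction).
- press6 (a point): Middle of the top of lid rim section 6 of 6 (corner at -x +y). An L 28 mm wide, 74 mm along the long side and up to the middle of the short side. 29 mm above the lid's origin while fully raised (at the start 27 to 29); 22 mm when fully home on its stop (with the lid on, 95 mm above the tub's underside). Pressed anywhere with about 8 N or more it moves straight down, and stays where it is left (gasket friction).
There are look-alikes about, which are no part of the job. Several things have the shape of the bulb; the one meant has the colours described above.

How it is judged:
On the way, in this order (a step that is already met when the one before it is completed fails the run):
1. the bulb lies inside the tub, let go (x of bulb_center in the frame of tub between -0.064 and 0.064 m and y of bulb_center in the frame of tub between -0.089 and 0.089 m and z of bulb_center in the frame of tub below 0.06 m and contact force between the fingers and bulb below 0.2 N), for 0.2 s.
2. the lid sits on the tub, its plug in the mouth (z of lid in the frame of tub between 0.07 and 0.0757 m and horizontal distance between lid and tub below 0.01 m), for 0.2 s.
3. all six rim sections are pressed home on the tub (all of step 2 and x of bulb_center in the frame of tub between -0.064 and 0.064 m and y of bulb_center in the frame of tub between -0.089 and 0.089 m and z of bulb_center in the frame of tub below 0.06 m and z of each of press1, press2, press3, press4, press5, press6 in the frame of tub below 0.097 m), for 0.2 s.
4. the sealed tub is at the end stop and the catch has sprung in behind its foot (z of each of press1, press2, press3, press4, press5, press6 in the frame of tub below 0.097 m and distance between tub and dock_home below 0.008 m and value of joint catch below 0.003 m), for 0.2 s.
At the end, for the whole second after the job is handed in: The bulb is in the tub; the lid sits on the tub, centred within 10 mm and down within 2.7 mm; all six rim sections are home within 2 mm (tops under 97 mm above the tub's underside); the tub is at rest within 8 mm of home and the catch is sprung out (below 3 mm) (all of step 2 and all of step 4 and x of bulb_center in the frame of tub between -0.064 and 0.064 m and y of bulb_center in the frame of tub between -0.089 and 0.089 m and z of bulb_center in the frame of tub below 0.06 m and linear speed of each of tub, lid below 0.02 m/s); the robot touches nothing.
It fails at once if the bulb is dropped (falls free faster than 1 m/s, some 50 mm) (linear speed of bulb above 1 m/s and contact force between the fingers and bulb below 0.2 N).
It fails at once if aa1 is moved more than 25 mm (distance of aa1 from where it was at the start of the episode above 0.025 m).
It fails at once if aa2 is moved more than 25 mm (distance of aa2 from where it was at the start of the episode above 0.025 m).
It fails at once if lantern is moved more than 25 mm (distance of lantern from where it was at the start of the episode above 0.025 m).
It fails at once if scoop is moved more than 25 mm (distance of scoop from where it was at the start of the episode above 0.025 m).
It also fails if it takes over 72 s, if anything falls off the work surface, if the arm or the gripper's body presses on something with over 40 N, if the wrist force passes 120 N, or if a joint passes its speed limit or range.

## Working session

There is one attempt and no reset: what is moved stays moved. The work goes in short steps, Python scripts to look and compute and a tool call to move; the robot and the scene stay as the last step left them, time stands still between calls to the robot, and variables do not carry over. Pictures are saved under pics/ and viewed, and the job is handed in when it is done.

Besides the shell and the picture viewer there is one more tool, called as a command line: name --argument value ..., lists and objects as JSON in quotes. servo_tool: Moves the arm, as the interface text tells. Its arguments: {"type":"object","properties":{"increments":{"type":"array","items":{"type":"array"}},"force":{"type":"number"}},"required":["increments"]}

```bash
ls; mkdir -p pics
cat > h.py <<'E'
import numpy as np, cv2
from plant import *
from scipy.spatial.transform import Rotation as R
def cam(n):
    i=camera_info(n); return i,R.from_rotvec(i['rvec']).as_matrix(),np.array(i['tvec'])
def pts(n,depth,info=None):
    i,Rm,t=info or cam(n); h,w=depth.shape
    u,v=np.meshgrid(np.arange(w),np.arange(h))
    x=(u-i['cx'])/i['fx'];y=(v-i['cy'])/i['fy']
    if n=='wrist':
        r=np.hypot(x,y)+1e-9; s=np.tan(np.minimum(r,1.5))/r; x=x*s;y=y*s
    P=np.stack([x*depth,y*depth,depth],-1)
    return (P-t)@Rm
def proj(n,X,info=None):
    i,Rm,t=info or cam(n); c=Rm@np.array(X)+t
    x,y=c[0]/c[2],c[1]/c[2]
    if n=='wrist':
        r=np.hypot(x,y)+1e-9; s=np.arctan(r)/r;x*=s;y*=s
    return i['fx']*x+i['cx'],i['fy']*y+i['cy']
def save(n,im): cv2.imwrite('pics/'+n+'.png',im[...,::-1])
E
python3 - <<'E'
from h import *
print(get_state(),hold_point_z)
for n in ['scene','side','wrist']:
    im,d=read_camera(n); save(n+'0',im); np.save(n+'0.npy',d); print(n,camera_info(n))
E
```

```text
pics
{'time': 0.0, 'joint_positions': array([-1.31397687e+00,  4.23881362e-01,  1.63069388e+00, -1.89580228e-05,
        1.08861014e+00, -1.89955995e-02]), 'qd': array([ 0.00242369,  0.00087997,  0.00094611, -0.00144923,  0.00137132,
        0.00088049]), 'tau': array([ 2.39177629e-03, -5.44615638e+01, -2.73668522e+01,  6.45225495e-02,
        2.28128023e-02, -1.28052275e-04]), 'position': array([ 0.17016151, -0.60110018,  0.40387465]), 'tcp_rot': array([ 7.97602327e-01, -6.03183134e-01, -6.31131911e-04, -4.85736951e-04]), 'ft_force': array([0.12579638, 0.18517959, 0.7992011 ]), 'torque': array([ 0.00315892,  0.0316465 , -0.05052662]), 'grip_width': 0.08794105951614949} 0.1633
scene {'fx': 392.09931112720045, 'fy': 392.09931112720045, 'cx': 278.92955683904967, 'cy': 212.15560561907796, 'rvec': array([ 0.89515145,  2.39255507, -1.204975  ]), 'tvec': array([ 0.444024  , -0.17320484,  1.68015688])}
side {'fx': 385.0989382874668, 'fy': 385.0989382874668, 'cx': 274.66601624482615, 'cy': 208.1173815844019, 'rvec': array([ 2.08821713, -0.41581187,  0.23609956]), 'tvec': array([-0.51599093,  0.17693993,  0.85567368])}
wrist {'fx': 325.19226210127806, 'fy': 325.19226210127806, 'cx': 269.51503837227034, 'cy': 207.15135273803833, 'rvec': array([-2.3069237 ,  1.74375278,  0.26242682]), 'tvec': array([-0.62552575, -0.03681135,  0.38972877])}
```

View pics/scene0.png

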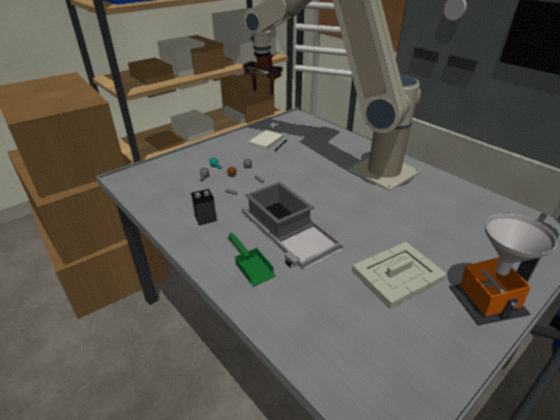

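View pics/side0.png

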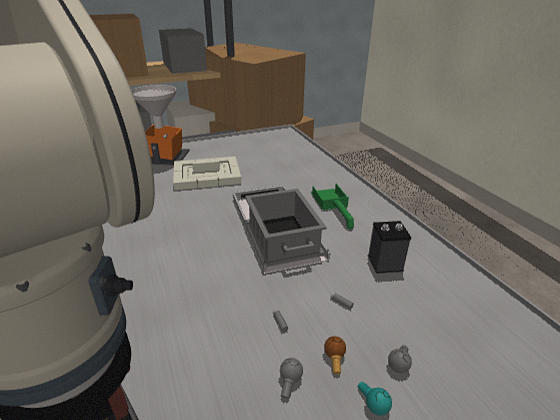

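View pics/wrist0.png

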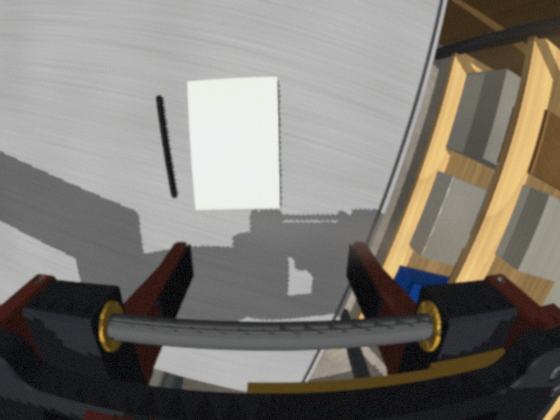

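The scene picture shows four bulb shapes: amber (232,171), teal (214,162), grey (205,173) and grey (248,163). In the side picture these are (335,348), (378,400), (400,360) and (291,372). I choose the amber one by its colour. The tub is at (280,212) in scene, the lid at (400,270), and the scoop and lantern are nearby.

Run:
```python
from h import *
for n in ['side','scene']:
    d=np.load(n+'0.npy'); P=pts(n,d)
    im=cv2.imread(f'pics/{n}0.png')
    for th in ['bulb','tub','lid','dock','aa1','lantern','scoop','lid_grip','push_bar']:
        for r in outline_of(th,n)[:5]:
            if r['p']<.2: continue
            q=P[r['mask']&(d>0)]
            print(n,th,round(r['p'],2),np.round(r['rect']),np.median(q,0).round(3),np.percentile(q,3,0).round(3),np.percentile(q,97,0).round(3))
    hsv=cv2.cvtColor(im,cv2.COLOR_BGR2HSV)
    if n=='side': cv2.imwrite('pics/crop.png',cv2.resize(im[310:420,260:430],None,fx=4,fy=4))
    np.save(n+'P.npy',P)
```

```text
side bulb 0.86 [375. 397.  36.  33.] [ 0.515 -0.52   0.03 ] [ 0.503 -0.536  0.007] [ 0.535 -0.478  0.04 ]
side bulb 0.85 [335. 355.  21.  40.] [ 0.501 -0.413  0.026] [ 0.49  -0.439 -0.   ] [ 0.521 -0.389  0.039]
side bulb 0.81 [290. 377.  22.  39.] [ 0.408 -0.425  0.028] [ 0.39  -0.446  0.001] [ 0.431 -0.401  0.039]
side bulb 0.61 [398. 361.  26.  27.] [ 0.593 -0.474  0.031] [ 0.581 -0.488  0.013] [ 0.628 -0.448  0.039]
side tub 0.63 [287. 229.  84.  78.] [ 0.567 -0.047  0.052] [ 0.491 -0.161  0.008] [0.636 0.058 0.089]
side lid 0.62 [207. 174.  67.  27.] [0.467 0.383 0.023] [ 0.364  0.307 -0.002] [0.572 0.5   0.052]
side aa1 0.59 [341. 300.  19.  17.] [ 0.587 -0.295  0.011] [ 0.575 -0.316  0.002] [ 0.599 -0.275  0.014]
side aa1 0.46 [280. 319.  17.  19.] [ 0.446 -0.298  0.012] [ 0.441 -0.318  0.006] [ 0.454 -0.273  0.015]
side lantern 0.77 [388. 247.  42.  53.] [ 0.739 -0.244  0.068] [ 0.715 -0.26   0.002] [ 0.778 -0.188  0.104]
side scoop 0.66 [333. 207.  45.  47.] [0.764 0.054 0.018] [ 0.736 -0.066 -0.001] [0.823 0.156 0.035]
side scoop 0.58 [207. 174.  68.  36.] [0.463 0.383 0.02
[... 881 characters left out ...]
240. 104.  66.] [0.598 0.137 0.006] [ 0.5   -0.094  0.001] [0.679 0.212 0.028]
scene dock 0.26 [280. 212.  65.  57.] [ 0.555 -0.035  0.051] [ 0.494 -0.126  0.009] [0.64  0.066 0.091]
scene lantern 0.87 [204. 207.  25.  37.] [ 0.765 -0.193  0.071] [ 0.733 -0.242  0.008] [ 0.792 -0.18   0.107]
scene scoop 0.71 [406. 250.  38.  18.] [0.38  0.364 0.028] [0.344 0.336 0.002] [0.424 0.419 0.031]
scene scoop 0.65 [251. 261.  49.  52.] [0.773 0.088 0.005] [ 0.738 -0.03   0.   ] [0.822 0.157 0.036]
scene scoop 0.43 [417. 288.  24.  14.] [0.487 0.482 0.028] [0.457 0.462 0.009] [0.516 0.494 0.031]
scene push_bar 0.59 [279. 211.  67.  58.] [ 0.554 -0.033  0.051] [ 0.494 -0.125  0.009] [0.64  0.067 0.091]
```

View pics/crop.png

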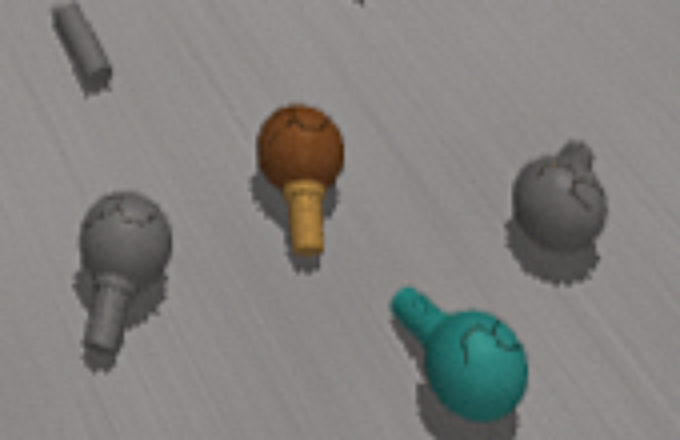

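Run:
```python
from h import *
from scipy.optimize import least_squares
for n in ['side','scene']:
    d=np.load(n+'0.npy');P=np.load(n+'P.npy'); im=cv2.imread(f'pics/{n}0.png'); hsv=cv2.cvtColor(im,cv2.COLOR_BGR2HSV)
    m=(hsv[...,0]<20)&(hsv[...,1]>120)&(d>0)&(np.abs(P[...,0]-.5)<.06)&(np.abs(P[...,1]+.4)<.07)&(P[...,2]<.06)&(P[...,2]>0.003)
    q=P[m]; print(n,len(q),q.min(0).round(3),q.max(0).round(3))
    g=q[(q[:,1]>-.418)] if n=='side' else q
    r=least_squares(lambda c:np.linalg.norm(g-c,axis=1)-.02,[.5,-.4,.02],loss='soft_l1',f_scale=.002)
    print('sphere',r.x.round(4),r.cost)
    cap=P[m&(hsv[...,0]>15)]
    if len(cap):print('cap',cap.mean(0).round(3),len(cap))
    # tub rim top
    t=P[(d>0)&(P[...,2]>.083)&(P[...,2]<.097)&(P[...,0]>.42)&(P[...,0]<.7)&(P[...,1]>-.2)&(P[...,1]<.15)]
    rr=cv2.minAreaRect((t[:,:2]*1000).astype(np.float32)); print('tub',rr,np.median(t[:,2]))
    t=P[(d>0)&(P[...,2]>.021)&(P[...,2]<.035)&(P[...,0]>.3)&(P[...,0]<.65)&(P[...,1]>.25)&(P[...,1]<.55)]
    rr=cv2.minAreaRect((t[:,:2]*1000).astype(np.float32)); print('lid',rr,np.median(t[:,2]),len(t))
    t=P[(d>0)&(P[...,2]>.04)&(P[...,2]<.07)&(P[...,0]>.4)&(P[...,0]<.55)&(P[...,1]>.33)&(P[...,1]<.47)]
    rr=cv2.minAreaRect((t[:,:2]*1000).astype(np.float32)); print('rib',rr,np.median(t[:,2]),t.mean(0),len(t))
```

```text
side 490 [ 0.486 -0.443  0.003] [ 0.526 -0.386  0.04 ]
sphere [ 0.5095 -0.4007  0.0192] 0.0001322220640077922
cap [ 0.497 -0.428  0.016] 157
tub ((566.2179565429688, -33.282562255859375), (206.9671630859375, 151.65650939941406), 84.54449462890625) 0.08742448580951442
lid ((471.99456787109375, 404.93756103515625), (177.92141723632812, 217.70513916015625), 79.12235260009766) 0.02551561995852944 876
rib ((471.3407897949219, 401.12188720703125), (23.130578994750977, 88.7092514038086), 80.51472473144531) 0.050476964961451924 [0.47050499 0.39944328 0.04920201] 145
scene 47 [ 0.495 -0.404  0.014] [ 0.526 -0.378  0.043]
sphere [ 0.5066 -0.3993  0.0201] 9.92130211683068e-05
cap [ 0.511 -0.386  0.029] 3
tub ((564.6494750976562, -32.87455749511719), (207.06837463378906, 153.33676147460938), 84.5263442993164) 0.08908250630402754
lid ((471.0217590332031, 407.2627868652344), (171.92379760742188, 224.08128356933594), 78.97779846191406) 0.027595185009717502 2477
rib ((472.2788391113281, 408.61822509765625), (19.7960205078125, 90.7412109375), 79.20958709716797) 0.05476015993554811 [0.47688009 0.40981128 0.05272134] 213
```

```bash
cat >> h.py <<'E'
def mv(x,y,z,yaw,s=None):
    "increments for TCP target; yaw deg of tool x in world, mod 180"
    s=s or get_state(); p=s['position']; Rm=R.from_quat(s['tcp_rot']).as_matrix()
    y0=np.degrees(np.arctan2(Rm[1,0],Rm[0,0])); j1=np.degrees(np.arctan2(y,x))
    out=[]
    for c in (yaw-360,yaw-180,yaw,yaw+180,yaw+360):
        out.append((abs(-(c-y0)),-(c-y0)))
    sh=Rm.T@(np.array([x,y,z])-p)*1000
    print('from',p.round(4),'yaw',y0.round(2),'j6',np.degrees(s['joint_positions'][5]).round(1),'F',s['ft_force'].round(1),'w',s['grip_width'].round(4),'t',s['time'])
    print('shift',sh.round(1),'turn opts',[round(o[1],1) for o in sorted(out)[:2]],'rows>=',np.linalg.norm(sh)/62.5)
E
python3 - <<'E'
from h import *
mv(.508,-.400,.33,-24)
i,Rm,t=cam('wrist'); print(-Rm.T@t)
E
```

```text
Traceback (most recent call last):
  File "h.py", line 29, in mv
    print('from',p.round(4),'yaw',y0.round(2),'j6',np.degrees(s['joint_positions'][5]).round(1),'F',s['ft_force'].round(1),'w',s['grip_width'].round(4),'t',s['time'])
                                                                                                                               ^^^^^^^^^^^^^^^^^^^^^
AttributeError: 'float' object has no attribute 'round'
```

```bash
sed -i "s/s\['grip_width'\].round(4)/round(s['grip_width'],4)/" h.py
python3 - <<'E'
from h import *
mv(.508,-.400,.33,-24)
i,Rm,t=cam('wrist'); print(-Rm.T@t)
E
```

```text
from [ 0.1702 -0.6014  0.4047] yaw -74.2 j6 -1.1 F [-0.1  0.1  0.4] w 0.0877 t 1.05
shift [-101.8 -379.9   74.7] turn opts [np.float64(-50.2), np.float64(129.8)] rows>= 6.404763797317137
[ 0.24717331 -0.58035034  0.38386245]
```

servo_tool --increments '[[-1,[-15,-55,11],-8],[-1,[-30,-110,22],-16],[-1,[-46,-170,33],-25],[-1,[-61,-228,45],-33],[-1,[-75,-285,56],-42],[-1,[-90,-340,68],-48],[-1,[-102,-380,75],-50.2],[-1,[-102,-380,75],-50.2],[-1,[-102,-380,75],-50.2],[-1,[-102,-380,75],-50.2]]' --force 10

```text
time: 2.3
position: [0.5071, -0.4006, 0.33]
tcp_rot: [0.978, -0.209, 0.0, 0.0]
ft_force: [1.2, -0.3, 0.1]
grip_width: 0.0879
```

Run:
```python
from h import *
from scipy.optimize import least_squares
inf=cam('wrist'); im,d=read_camera('wrist'); save('w1',im); P=pts('wrist',d,inf)
hsv=cv2.cvtColor(im,cv2.COLOR_RGB2HSV)
m=(hsv[...,0]<24)&(hsv[...,1]>120)&(d>0)&(np.abs(P[...,0]-.5)<.06)&(np.abs(P[...,1]+.4)<.07)&(P[...,2]<.06)&(P[...,2]>0.003)
q=P[m];print(len(q))
b=hsv[...,0]<15
g=P[m&b]; c=P[m&(hsv[...,0]>=16)]
r=least_squares(lambda c:np.linalg.norm(g-c,axis=1)-.02,[.5,-.4,.02],loss='soft_l1',f_scale=.002)
print(r.x.round(4),r.cost,g.min(0),g.max(0),len(c),c.mean(0),np.degrees(np.arctan2(*(r.x-c.mean(0))[1::-1])))
print(inf)
mv(r.x[0],r.x[1],.1865,-24)
```

```text
1504
[ 0.508 -0.402  0.019] 0.00014012134593877152 [ 0.49123759 -0.41796046  0.0209101 ] [ 0.52666025 -0.38241502  0.04048079] 264 [ 0.49782804 -0.42439601  0.01838647] 65.58562498781512
({'fx': 325.19226210127806, 'fy': 325.19226210127806, 'cx': 269.51503837227034, 'cy': 207.15135273803833, 'rvec': array([-2.7842646 ,  0.59376197,  0.08832234]), 'tvec': array([-0.62617475, -0.16687389,  0.27138605])}, array([[ 9.13058183e-01, -4.07828216e-01,  9.49495526e-04],
       [-3.89894773e-01, -8.72220694e-01,  2.95318687e-01],
       [-1.19611124e-01, -2.70013347e-01, -9.55398331e-01]]), array([-0.62617475, -0.16687389,  0.27138605]))
from [ 0.5071 -0.4006  0.3301] yaw -24.1 j6 -15.3 F [0.6 0.3 1. ] w 0.0877 t 2.35
shift [  1.3   0.9 143.6] turn opts [np.float64(-0.1), np.float64(179.9)] rows>= 2.297040200570727
```

View pics/w1.png

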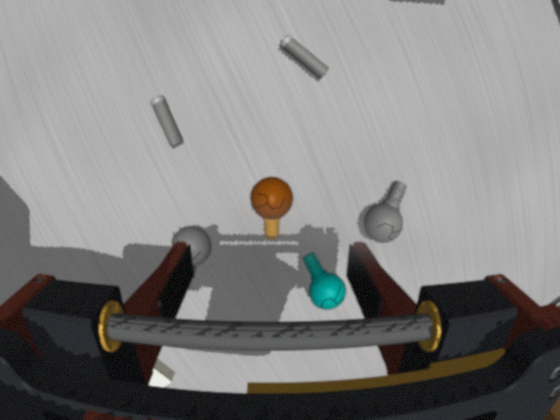

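servo_tool --increments '[[-0.4,[1,1,50],0],[-0.4,[1,1,100],0],[-0.4,[1,1,130],0],[-0.4,[1,1,143.5],0],[-0.4,[1,1,143.5],0],[1,[1,1,143.5],0],[1,[1,1,143.5],0],[1,[1,1,143.5],0],[1,[1,1,143.5],0],[1,[1,1,143.5],0],[1,[1,1,143.5],0]]' --force 12

```text
time: 3.72
position: [0.509, -0.4013, 0.1872]
tcp_rot: [0.978, -0.208, 0.001, 0.0]
ft_force: [-0.7, -0.2, 5.6]
grip_width: 0.0391
```

Run:
```python
from h import *
mv(.507,-.4,.31,-24)
mv(.565,-.033,.31,84.5)
```

```text
from [ 0.509  -0.4013  0.1872] yaw -23.99 j6 -15.3 F [-0.7 -0.2  5.6] w 0.0391 t 3.725
shift [  -2.2   -0.3 -122.8] turn opts [np.float64(0.0), np.float64(-180.0)] rows>= 1.9657257697199364
from [ 0.509  -0.4013  0.1872] yaw -23.99 j6 -15.3 F [-0.7 -0.2  5.6] w 0.0391 t 3.725
shift [ -98.4 -359.2 -123.1] turn opts [np.float64(71.5), np.float64(-108.5)] rows>= 6.27615482365781
```

servo_tool --increments '[[1,[0,0,-40],0],[1,[0,0,-90],0],[1,[0,-20,-130],9],[1,[-15,-65,-150],18],[1,[-29,-112,-150],27],[1,[-43,-160,-150],36],[1,[-56,-207,-150],45],[1,[-70,-255,-150],54],[1,[-83,-303,-150],63],[1,[-94,-340,-150],70],[1,[-98,-359,-150],71.5],[1,[-98,-359,-150],71.5],[1,[-98,-359,-150],71.5],[1,[-98,-359,-150],71.5]]'

```text
time: 5.48
position: [0.5649, -0.0342, 0.3361]
tcp_rot: [-0.672, 0.741, 0.0, -0.0]
ft_force: [-0.9, 0.2, -0.5]
grip_width: 0.0393
```

Run:
```python
from h import *
inf=cam('wrist'); im,d=read_camera('wrist'); save('w2',im); P=pts('wrist',d,inf); np.save('w2P',P); np.save('w2d',d)
t=P[(d>0)&(P[...,2]>.083)&(P[...,2]<.097)&(P[...,0]>.42)&(P[...,0]<.7)&(P[...,1]>-.2)&(P[...,1]<.15)]
print(cv2.minAreaRect((t[:,:2]*1000).astype(np.float32)),np.median(t[:,2]))
mv(.565,-.033,.31,84.5)
```

```text
((564.2601928710938, -35.58961486816406), (201.241943359375, 151.05072021484375), 84.4570541381836) 0.0880556161066512
from [ 0.5649 -0.0342  0.3361] yaw -95.56 j6 90.9 F [-0.4 -0.8 -0.3] w 0.039 t 5.525
shift [-1.2  0.  26.1] turn opts [np.float64(-0.1), np.float64(179.9)] rows>= 0.4185615771401979
```

View pics/w2.png

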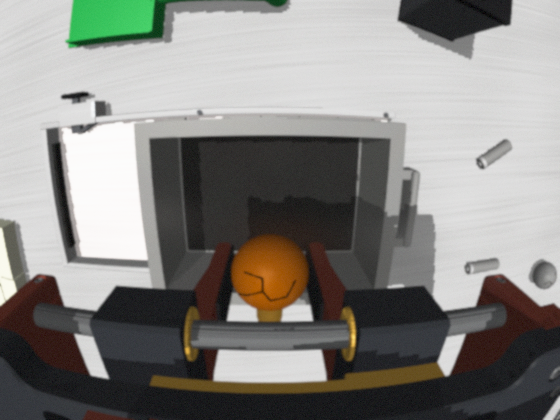

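servo_tool --increments '[[1,[0,0,50],0],[1,[0,0,100],0],[1,[0,0,125],0],[1,[0,0,136],0],[1,[0,0,136],0],[-0.3,[0,0,136],0],[-0.3,[0,0,136],0],[-0.3,[0,0,136],0],[-0.3,[0,0,136],0],[-0.3,[0,0,120],0],[-0.3,[0,0,70],0],[-0.3,[0,0,10],0],[-0.3,[0,0,0],0],[-0.3,[0,0,0],0]]'

```text
time: 7.28
position: [0.565, -0.0332, 0.3374]
tcp_rot: [-0.672, 0.74, -0.001, 0.001]
ft_force: [-0.7, -0.5, 0.9]
grip_width: 0.0572
```

Run:
```python
from h import *
inf=cam('wrist'); im,d=read_camera('wrist'); save('w3',im)
mv(.4715,.4065,.33,79)
```

```text
from [ 0.5646 -0.0332  0.3361] yaw -95.5 j6 90.9 F [ 0.4 -0.4 -0.6] w 0.0567 t 7.325
shift [-428.8  134.8    6.1] turn opts [np.float64(5.5), np.float64(-174.5)] rows>= 7.191876191086568
```

View pics/w3.png

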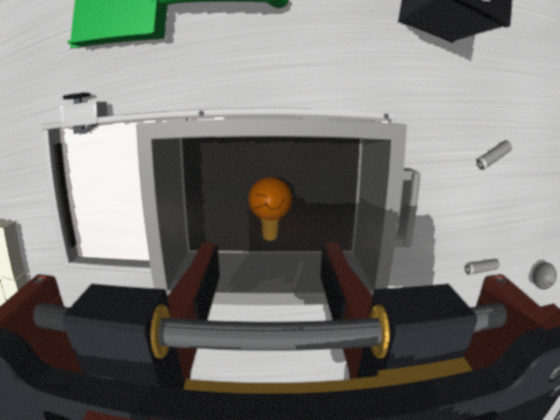

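servo_tool --increments '[[-0.2,[0,0,0],-10.5],[-0.2,[-20,6,0],-21],[-0.2,[-50,16,0],-31.5],[-0.2,[-85,27,0],-42],[-0.2,[-125,39,0],-52.5],[-0.2,[-165,52,0],-63],[-0.2,[-205,65,0],-73.5],[-0.2,[-245,77,0],-84],[-0.2,[-280,88,0],-94.5],[-0.2,[-310,98,0],-105],[-0.2,[-340,107,0],-115.5],[-0.2,[-365,115,0],-126],[-0.2,[-390,123,0],-136.5],[-0.2,[-410,129,0],-147],[-0.2,[-422,133,0],-157.5],[-0.2,[-429,135,0],-168],[-0.2,[-429,135,0],-174.5],[-0.2,[-429,135,0],-174.5],[-0.2,[-429,135,0],-174.5],[-0.2,[-429,135,0],-174.5]]'

```text
time: 9.82
position: [0.4718, 0.4066, 0.3357]
tcp_rot: [0.772, 0.636, -0.0, -0.0]
ft_force: [1.2, 0.4, -0.0]
grip_width: 0.053
```

Run:
```python
from h import *
inf=cam('wrist'); im,d=read_camera('wrist'); save('w4',im); P=pts('wrist',d,inf); np.save('w4P',P); np.save('w4d',d)
def rect(zl,zh,b,n):
    t=P[(d>0)&(P[...,2]>zl)&(P[...,2]<zh)&(P[...,0]>b[0])&(P[...,0]<b[1])&(P[...,1]>b[2])&(P[...,1]<b[3])]
    print(n,cv2.minAreaRect((t[:,:2]*1000).astype(np.float32)),np.median(t[:,2]),len(t),t[:,:2].mean(0))
rect(.024,.035,(.3,.62,.28,.54),'lid')
rect(.045,.065,(.41,.53,.35,.46),'rib')
rect(.05,.06,(.41,.53,.35,.46),'ribtop')
mv(.4715,.4065,.206,79)
```

```text
lid ((471.4341735839844, 404.37554931640625), (169.55014038085938, 219.14651489257812), 78.8748779296875) 0.026858688137657648 16381 [0.4443081  0.40999101]
rib ((470.0932922363281, 404.5711364746094), (17.418514251708984, 88.47868347167969), 79.45577239990234) 0.05476885368777174 2069 [0.46779136 0.40530392]
ribtop ((470.1653747558594, 404.5577087402344), (17.418514251708984, 88.3320083618164), 79.45577239990234) 0.05477665530755411 2053 [0.46810661 0.40524409]
from [0.4718 0.4066 0.3359] yaw 78.94 j6 -39.3 F [-0.4  0.9  0.2] w 0.0526 t 9.875
shift [-1.000e-01 -2.000e-01  1.299e+02] turn opts [np.float64(-0.1), np.float64(179.9)] rows>= 2.0782843588875055
```

View pics/w4.png

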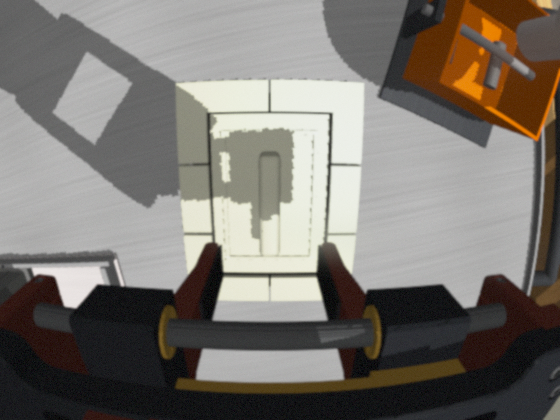

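Run:
```python
from h import *
P=np.load('sceneP.npy')
for n,box in (('scene',(265,320,455,530)),):
    q=P[box[0]:box[1],box[2]:box[3]].reshape(-1,3); q=q[q[:,2]>.03]
    print(np.percentile(q,[2,50,98],axis=0).round(3))
mv(.471,.4045,.206,79)
```

```text
[[0.291 0.559 0.031]
 [0.371 0.645 0.073]
 [0.439 0.703 0.145]]
from [0.4718 0.4066 0.3359] yaw 78.94 j6 -39.3 F [-0.4  0.9  0.2] w 0.0526 t 9.875
shift [ -2.2  -0.3 129.9] turn opts [np.float64(-0.1), np.float64(179.9)] rows>= 2.0785897327376976
```

servo_tool --increments '[[-0.2,[-2,0,50],0],[-0.2,[-2,0,100],0],[-0.2,[-2,0,120],0],[-0.2,[-2,0,130],0],[-0.2,[-2,0,130],0],[1,[-2,0,130],0],[1,[-2,0,130],0],[1,[-2,0,130],0],[1,[-2,0,130],0],[1,[-2,0,130],0],[1,[-2,0,130],0]]' --force 40

```text
time: 11.25
position: [0.4716, 0.405, 0.2067]
tcp_rot: [0.772, 0.636, 0.0, -0.0]
ft_force: [-0.6, 1.0, 6.6]
grip_width: 0.0179
```

Run:
```python
from h import *
mv(.5645,-.035,.336,-5.5)
```

```text
from [0.4716 0.405  0.2067] yaw 79.0 j6 -39.4 F [-0.6  1.   6.6] w 0.0179 t 11.25
shift [-414.1  175.2 -129.6] turn opts [np.float64(84.5), np.float64(-95.5)] rows>= 7.487376139699375
```

servo_tool --increments '[[1,[0,0,-20],0],[1,[0,0,-60],0],[1,[-10,4,-100],5],[1,[-35,15,-130],13],[1,[-75,32,-140],21],[1,[-120,51,-140],29],[1,[-165,70,-140],37],[1,[-210,89,-140],45],[1,[-255,108,-140],53],[1,[-300,127,-140],61],[1,[-340,144,-140],69],[1,[-375,158,-140],76],[1,[-400,169,-140],81],[1,[-414,175,-140],84.5],[1,[-414,175,-140],84.5],[1,[-414,175,-140],84.5],[1,[-414,175,-140],84.5]]'

```text
time: 13.38
position: [0.564, -0.0341, 0.3462]
tcp_rot: [0.999, -0.047, -0.0, -0.0]
ft_force: [-0.5, -0.3, -4.4]
grip_width: 0.0178
```

Run:
```python
from h import *
s=get_state();inf=cam('wrist'); im,d=read_camera('wrist'); save('w5',im); P=pts('wrist',d,inf)
im2,d2=read_camera('side'); save('s5',im2); P2=pts('side',d2)
im3,d3=read_camera('scene'); save('c5',im3); P3=pts('scene',d3)
def rect(P,d,zl,zh,b,n):
    t=P[(d>0)&(P[...,2]>zl)&(P[...,2]<zh)&(P[...,0]>b[0])&(P[...,0]<b[1])&(P[...,1]>b[2])&(P[...,1]<b[3])]
    print(n,cv2.minAreaRect((t[:,:2]*1000).astype(np.float32)),np.median(t[:,2]),len(t))
h=s['position'][2]-.2067
for P,d,n in ((P,d,'w'),(P3,d3,'scene'),(P2,d2,'side')):
    rect(P,d,h+.024,h+.034,(.44,.69,-.2,.12),'lid '+n)
    if n!='w': rect(P,d,.08,.097,(.42,.69,-.2,.12),'tub '+n)
mv(.5645,-.035,.336,-5.5)
```

```text
lid w ((563.4391479492188, -28.799461364746094), (205.34756469726562, 169.6738739013672), 84.54193878173828) 0.1662110648800758 35174
lid scene ((563.9078979492188, -32.991546630859375), (222.26922607421875, 170.4169921875), 85.30877685546875) 0.16756037514430167 967
tub scene ((565.6665649414062, -33.556793212890625), (205.50265502929688, 151.49349975585938), 84.41117858886719) 0.08886282308318935 376
lid side ((563.8948974609375, -34.816627502441406), (222.51353454589844, 168.97178649902344), 84.6615219116211) 0.1661595941140046 1657
tub side ((565.878662109375, -34.98930358886719), (205.25111389160156, 151.04925537109375), 84.61354064941406) 0.08746292397604924 617
from [ 0.5641 -0.0344  0.3462] yaw -5.43 j6 0.7 F [-0.9 -0.6 -4. ] w 0.0174 t 13.525
shift [ 0.4  0.6 10.2] turn opts [np.float64(0.1), np.float64(-179.9)] rows>= 0.16353653635341178
```

View pics/w5.png

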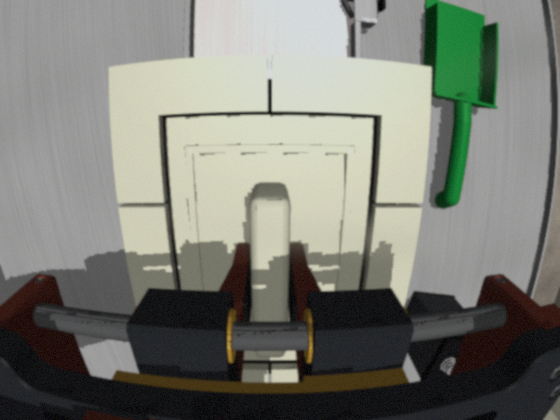

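View pics/s5.png

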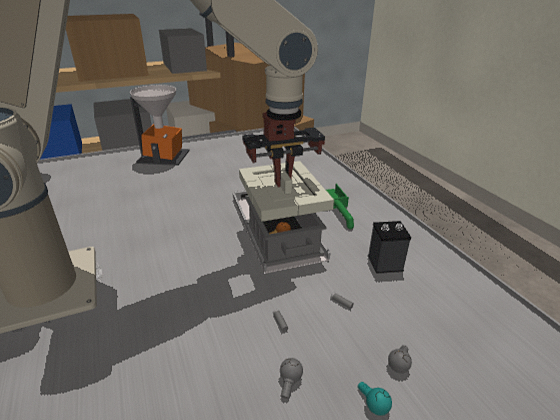

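servo_tool --increments '[[1,[1.3,0,20],0],[1,[1.3,0,40],0],[1,[1.3,0,46],0],[1,[1.3,0,50],0],[1,[1.3,0,53],0],[1,[1.3,0,56],0],[1,[1.3,0,58],0],[1,[1.3,0,58],0]]'

```text
time: 14.52
position: [0.5655, -0.0352, 0.2882]
tcp_rot: [0.999, -0.048, -0.0, -0.0]
ft_force: [0.2, -0.7, -3.9]
grip_width: 0.0182
```

servo_tool --increments '[[1,[0,0,3],0],[1,[0,0,5],0],[1,[0,0,5],0]]'

```text
time: 14.9
position: [0.5655, -0.0351, 0.2837]
tcp_rot: [0.999, -0.048, 0.0, 0.0]
ft_force: [-2.3, -0.1, 3.6]
grip_width: 0.0178
```

servo_tool --increments '[[1,[0,0,0.5],0],[-0.2,[0,0,0],0],[-0.2,[0,0,0],0],[-0.2,[0,0,0],0],[-0.2,[0,0,-25],0],[-0.2,[0,0,-60],0],[-0.2,[0,0,-100],0],[1,[0,0,-100],0],[1,[0,0,-100],0]]'

```text
time: 16.02
position: [0.5651, -0.0351, 0.3825]
tcp_rot: [0.999, -0.048, -0.0, -0.0]
ft_force: [-0.2, -0.6, 0.6]
grip_width: 0.0363
```

Run:
```python
from h import *
s=get_state();inf=cam('wrist'); im,d=read_camera('wrist'); save('w6',im); P=pts('wrist',d,inf)
np.save('w6P',P)
im2,d2=read_camera('side'); save('s6',im2); P2=pts('side',d2)
im3,d3=read_camera('scene'); save('c6',im3); P3=pts('scene',d3)
cv2.imwrite('pics/s6c.png',cv2.resize(im2[150:290,200:380,::-1],None,fx=4,fy=4))
def rect(P,d,zl,zh,b,n):
    t=P[(d>0)&(P[...,2]>zl)&(P[...,2]<zh)&(P[...,0]>b[0])&(P[...,0]<b[1])&(P[...,1]>b[2])&(P[...,1]<b[3])]
    print(n,cv2.minAreaRect((t[:,:2]*1000).astype(np.float32)),np.median(t[:,2]),len(t))
for P,d,n in ((P,d,'w'),(P3,d3,'scene'),(P2,d2,'side')):
    rect(P,d,.097,.112,(.44,.69,-.2,.12),'lid '+n)
mv(.5645,-.035,.336,-5.5)
```

```text
lid w ((564.4820556640625, -37.370811462402344), (218.8997039794922, 169.2671356201172), 84.48177337646484) 0.10347245390856297 26735
lid scene ((564.4766845703125, -33.74952697753906), (223.81649780273438, 172.82891845703125), 84.4012222290039) 0.1038143797030516 1616
lid side ((566.106689453125, -34.35411071777344), (226.0749969482422, 169.45899963378906), 84.5005874633789) 0.10323208824565447 2271
from [ 0.5651 -0.0351  0.3817] yaw -5.5 j6 0.7 F [-0.8 -0.7 -0.3] w 0.0242 t 16.175
shift [-0.5 -0.1 45.7] turn opts [np.float64(0.0), np.float64(-180.0)] rows>= 0.7315564480801087
```

View pics/w6.png

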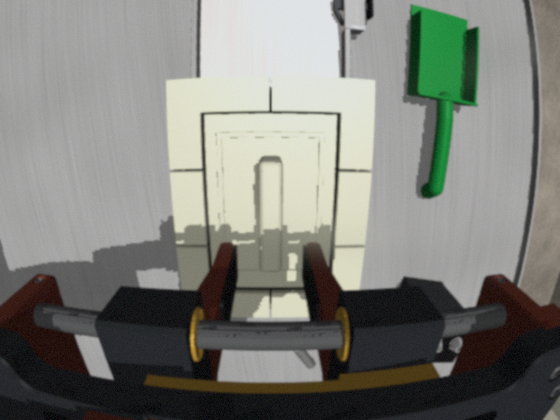

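View pics/s6c.png

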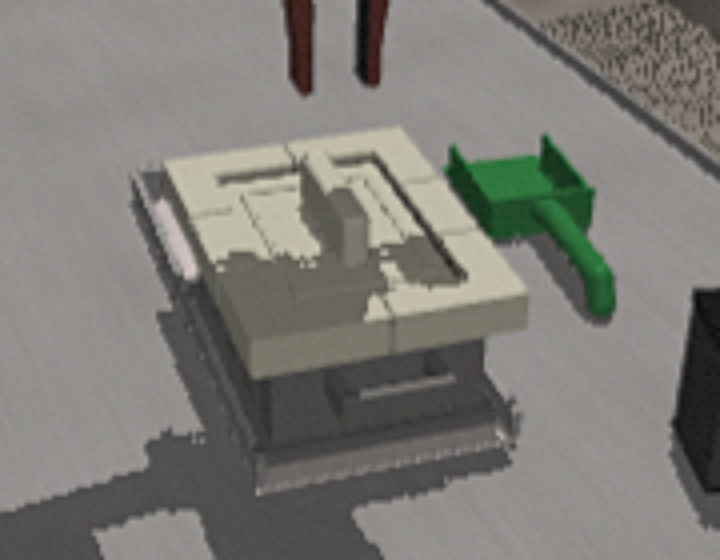

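servo_tool --increments '[[1,[45,0,20],0],[1,[69,0,60],0],[1,[69,0,75],0],[1,[69,0,85],0],[1,[69,0,92],0],[1,[69,0,96],0],[1,[69,0,98],0],[1,[69,0,100],0],[1,[69,0,101],0],[1,[69,0,101],0]]'

```text
time: 17.42
position: [0.6341, -0.0417, 0.2838]
tcp_rot: [0.999, -0.048, 0.0, 0.0]
ft_force: [-3.5, -0.0, 6.9]
grip_width: 0.0005
```

servo_tool --increments '[[1,[0,0,2],0],[1,[0,0,4],0],[1,[0,0,6],0],[1,[0,0,6],0]]'

```text
time: 17.92
position: [0.6342, -0.0417, 0.2792]
tcp_rot: [0.999, -0.048, 0.001, 0.0]
ft_force: [-7.4, 1.1, 16.5]
grip_width: 0.0004
```

servo_tool --increments '[[1,[0,0,2],0],[1,[0,0,4],0],[1,[0,0,4],0]]'

```text
time: 18.3
position: [0.6348, -0.0418, 0.2773]
tcp_rot: [0.999, -0.048, 0.002, 0.0]
ft_force: [-11.2, 0.9, 31.8]
grip_width: 0.0005
```

servo_tool --increments '[[1,[0,0,-12],0],[1,[0,-15,-26],0],[1,[0,-75,-28],0],[1,[0,-75,-20],0],[1,[0,-75,-13],0],[1,[0,-75,-10],0],[1,[0,-75,-7],0],[1,[0,-75,-4],0],[1,[0,-75,-2],0],[1,[0,-75,0],0],[1,[0,-75,0],0]]'

```text
time: 19.68
position: [0.6426, 0.033, 0.2773]
tcp_rot: [0.999, -0.049, 0.002, -0.001]
ft_force: [-9.6, 6.5, 36.7]
grip_width: 0.0002
```

Now section 3 (+x −y): tool y +150 from here.

servo_tool --increments '[[1,[0,0,-12],0],[1,[0,20,-26],0],[1,[0,75,-28],0],[1,[0,125,-28],0],[1,[0,148,-28],0],[1,[0,148,-20],0],[1,[0,148,-13],0],[1,[0,148,-10],0],[1,[0,148,-7],0],[1,[0,148,-4],0],[1,[0,148,-2],0],[1,[0,148,0],0],[1,[0,148,0],0]]'

```text
time: 21.3
position: [0.6285, -0.114, 0.2772]
tcp_rot: [0.999, -0.047, 0.002, 0.001]
ft_force: [-11.3, -4.6, 40.3]
grip_width: 0.0006
```

servo_tool --increments '[[1,[0,0,-12],0],[1,[-15,0,-26],0],[1,[-70,0,-30],0],[1,[-120,0,-30],0],[1,[-138,0,-28],0],[1,[-138,0,-20],0],[1,[-138,0,-13],0],[1,[-138,0,-10],0],[1,[-138,0,-7],0],[1,[-138,0,-4],0],[1,[-138,0,-2],0],[1,[-138,0,0],0],[1,[-138,0,0],0]]'

```text
time: 22.92
position: [0.4909, -0.1009, 0.2769]
tcp_rot: [0.999, -0.048, -0.0, -0.0]
ft_force: [-22.2, 5.9, 73.3]
grip_width: 0.0007
```

servo_tool --increments '[[1,[0,0,-12],0],[1,[0,-15,-26],0],[1,[0,-73,-28],0],[1,[0,-73,-20],0],[1,[0,-73,-13],0],[1,[0,-73,-10],0],[1,[0,-73,-7],0],[1,[0,-73,-4],0],[1,[0,-73,-2],0],[1,[0,-73,0],0],[1,[0,-73,0],0]]'

```text
time: 24.3
position: [0.497, -0.0286, 0.2769]
tcp_rot: [0.999, -0.049, -0.0, -0.001]
ft_force: [-20.2, 10.7, 72.2]
grip_width: 0.0008
```

servo_tool --increments '[[1,[0,0,-12],0],[1,[0,-15,-26],0],[1,[0,-75,-28],0],[1,[0,-75,-20],0],[1,[0,-75,-13],0],[1,[0,-75,-10],0],[1,[0,-75,-7],0],[1,[0,-75,-4],0],[1,[0,-75,-2],0],[1,[0,-75,0],0],[1,[0,-75,0],0]]'

```text
time: 25.68
position: [0.504, 0.0458, 0.277]
tcp_rot: [0.999, -0.049, -0.0, -0.001]
ft_force: [-21.2, 9.7, 70.7]
grip_width: 0.0004
```

servo_tool --increments '[[1,[0,0,-20],0],[1,[0,0,-60],0],[1,[30,40,-100],0],[1,[69,75,-110],0],[1,[69,75,-110],0],[1,[69,75,-110],0]]'

```text
time: 26.42
position: [0.5645, -0.036, 0.3807]
tcp_rot: [0.999, -0.049, -0.002, -0.0]
ft_force: [-0.7, 0.4, -0.0]
grip_width: 0.0007
```

Run:
```python
from h import *
inf=cam('wrist'); im,d=read_camera('wrist'); save('w7',im); P=pts('wrist',d,inf)
im2,d2=read_camera('side'); save('s7',im2); P2=pts('side',d2)
im3,d3=read_camera('scene'); P3=pts('scene',d3)
cv2.imwrite('pics/s7c.png',cv2.resize(im2[150:290,200:380,::-1],None,fx=4,fy=4))
a=np.radians(-5.5); ex=np.array([np.cos(a),np.sin(a)]); ey=np.array([-ex[1],ex[0]])
c=np.array([.565,-.0355])
for n,Q,D in (('w',P,d),('side',P2,d2),('scene',P3,d3)):
    u=(Q[...,:2]-c)@ex; v=(Q[...,:2]-c)@ey
    for k,(x,y) in enumerate([(70,75),(70,0),(70,-75),(-70,-75),(-70,0),(-70,75)]):
        m=(D>0)&(abs(u-x/1e3)<.009)&(abs(v-y/1e3)<.02)&(Q[...,2]>.08)&(Q[...,2]<.13)
        print(n,k+1,m.sum(),np.median(Q[...,2][m]).round(4) if m.sum() else None, end=' | ')
    m=(D>0)&(abs(u)<.007)&(abs(v)<.04)&(Q[...,2]>.12)&(Q[...,2]<.15); print('rib',np.median(Q[...,2][m]).round(4))
    t=Q[(D>0)&(Q[...,2]>.09)&(Q[...,2]<.11)&(abs(u)<.12)&(abs(v)<.14)]
    print(cv2.minAreaRect((t[:,:2]*1000).astype(np.float32)))
mv(.565,-.0355,.385,-5.5)
```

```text
w 1 1016 0.0974 | w 2 887 0.0975 | w 3 502 0.0975 | w 4 498 0.0974 | w 5 895 0.0974 | w 6 1024 0.0972 | rib 0.132
((565.8744506835938, -24.218505859375), (192.9346923828125, 169.0176239013672), 84.47215270996094)
side 1 50 0.097 | side 2 57 0.0967 | side 3 69 0.0968 | side 4 76 0.0968 | side 5 66 0.0972 | side 6 55 0.0967 | rib 0.1316
((566.34521484375, -36.23876190185547), (223.34844970703125, 169.5001678466797), 84.46990203857422)
scene 1 43 0.0987 | scene 2 40 0.099 | scene 3 36 0.0989 | scene 4 30 0.0983 | scene 5 31 0.099 | scene 6 36 0.0987 | rib 0.1325
((564.4640502929688, -33.62351989746094), (224.31036376953125, 172.50938415527344), 84.62262725830078)
from [ 0.5645 -0.0347  0.3811] yaw -5.48 j6 0.8 F [1.  0.2 1.1] w 0.0004 t 26.575
shift [ 0.5  0.8 -3.9] turn opts [np.float64(0.0), np.float64(-180.0)] rows>= 0.06451511787649694
```

View pics/w7.png

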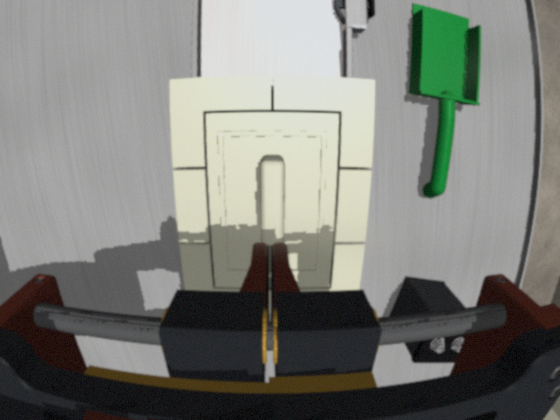

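View pics/s7c.png

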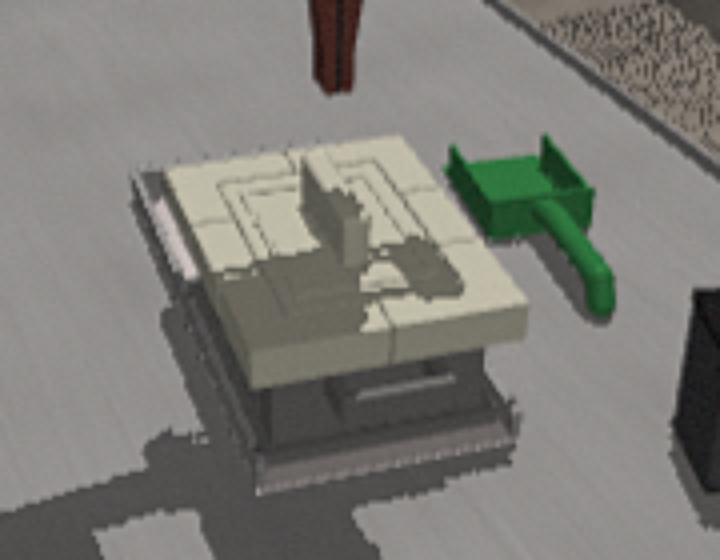

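servo_tool --increments '[[1,[0,55,0],0],[1,[0,115,0],0],[1,[0,165,5],0],[1,[0,165,60],0],[1,[0,165,115],0],[1,[0,165,145],0],[1,[0,165,153],0],[1,[0,165,153],0]]'

```text
time: 27.58
position: [0.5498, -0.1989, 0.2293]
tcp_rot: [0.999, -0.048, -0.0, -0.0]
ft_force: [0.4, -0.7, -0.1]
grip_width: 0.0004
```

Run:
```python
from h import *
im3,d3=read_camera('scene'); save('c8',im3); P3=pts('scene',d3)
im2,d2=read_camera('side'); save('s8',im2)
cv2.imwrite('pics/s8c.png',cv2.resize(im2[150:290,200:380,::-1],None,fx=4,fy=4))
a=np.radians(-5.5); ex=np.array([np.cos(a),np.sin(a)]); ey=np.array([-ex[1],ex[0]]); c=np.array([.565,-.0355])
for n,Q in (('scene',P3),('w6',np.load('w6P.npy'))):
    u=(Q[...,:2]-c)@ex; v=(Q[...,:2]-c)@ey
    for lo in np.arange(.14,.30,.01):
        m=(abs(u)<.06)&(v>lo)&(v<lo+.01); 
        if m.sum(): print(n,round(lo,2),m.sum(),np.percentile(Q[...,2][m],[10,50,90]).round(4))
mv(.5475,-.218,.228,-5.5)
```

```text
scene 0.14 77 [0.002  0.0046 0.0067]
scene 0.15 64 [0.0029 0.0042 0.0066]
scene 0.16 79 [0.0026 0.0044 0.0069]
scene 0.17 73 [0.0027 0.0044 0.0075]
scene 0.18 73 [0.0027 0.0048 0.0071]
scene 0.19 79 [0.0023 0.0046 0.0065]
scene 0.2 82 [0.002  0.0042 0.0065]
scene 0.21 52 [0.0033 0.0048 0.0064]
scene 0.23 33 [0.0262 0.0282 0.0293]
scene 0.24 256 [0.0017 0.0128 0.0281]
scene 0.25 85 [-0.0015  0.0008  0.003 ]
scene 0.26 92 [-0.0018  0.0005  0.003 ]
scene 0.27 85 [-0.0016  0.0004  0.0025]
scene 0.28 83 [-0.002   0.0006  0.0024]
scene 0.29 94 [-0.0019  0.0004  0.0024]
w6 0.14 966 [0.0021 0.0031 0.0042]
w6 0.15 964 [0.002  0.0031 0.0041]
w6 0.16 938 [0.002  0.0031 0.0042]
w6 0.17 930 [0.002  0.003  0.0041]
w6 0.18 907 [0.002  0.003  0.0041]
w6 0.19 899 [0.002  0.0031 0.004 ]
w6 0.2 660 [0.0018 0.003  0.0041]
from [ 0.5503 -0.1993  0.2306] yaw -5.47 j6 -15.6 F [ 0.2  0.  -0.2] w 0.0006 t 27.675
shift [-1.  18.9  2.6] turn opts [np.float64(0.0), np.float64(-180.0)] rows>= 0.30554777101838376
```

View pics/s8c.png

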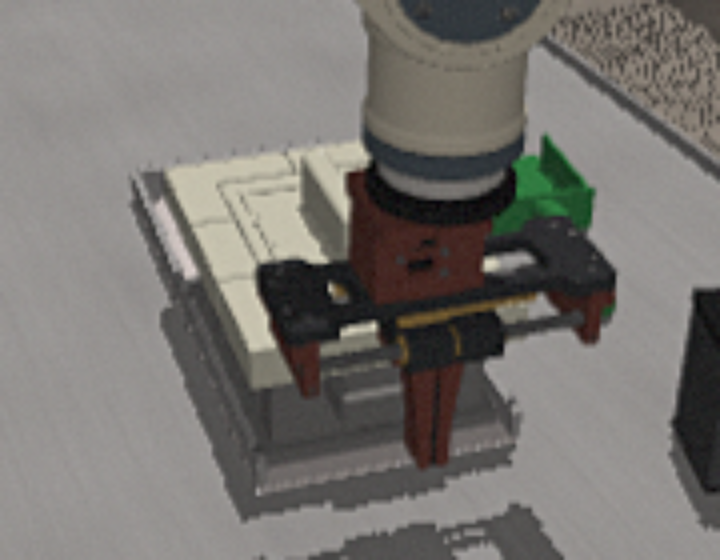

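servo_tool --increments '[[1,[0,-12,0],0],[1,[0,-22,0],0],[1,[0,-30,0],0],[1,[0,-38,0],0],[1,[0,-46,0],0],[1,[0,-54,0],0],[1,[0,-62,0],0],[1,[0,-70,0],0],[1,[0,-78,0],0],[1,[0,-86,0],0],[1,[0,-94,0],0],[1,[0,-102,0],0],[1,[0,-110,0],0],[1,[0,-116,0],0],[1,[0,-122,0],0],[1,[0,-128,0],0],[1,[0,-134,0],0],[1,[0,-140,0],0],[1,[0,-140,0],0]]'

```text
time: 30.05
position: [0.5634, -0.0608, 0.2299]
tcp_rot: [0.999, -0.047, 0.001, 0.001]
ft_force: [-1.5, -10.6, 2.7]
grip_width: 0.0006
```

Run:
```python
from h import *
im2,d2=read_camera('side'); save('s9',im2); P2=pts('side',d2)
im3,d3=read_camera('scene'); save('c9',im3); P3=pts('scene',d3)
cv2.imwrite('pics/c9c.png',cv2.resize(im3[150:300,220:400,::-1],None,fx=4,fy=4))
a=np.radians(-5.5); ex=np.array([np.cos(a),np.sin(a)]); ey=np.array([-ex[1],ex[0]]); c=np.array([.565,-.0355])
for n,Q in (('side',P2),('scene',P3)):
    u=(Q[...,:2]-c)@ex; v=(Q[...,:2]-c)@ey; m=(Q[...,2]>.09)&(Q[...,2]<.105)&(abs(u)<.1)&(v<.35)&(v>-.1)
    print(n,np.percentile(u[m],[.5,99.5]).round(4),np.percentile(v[m],[.5,99.5]).round(4))
mv(.5475,-.218,.228,-5.5)
p=get_state()['position'][:2]-c; print((p@ex).round(4),(p@ey).round(4))
```

```text
side [-0.0846  0.0832] [-0.0388  0.2207]
scene [-0.0852  0.0839] [-0.0169  0.2236]
from [ 0.5634 -0.0609  0.2299] yaw -5.42 j6 -1.8 F [-0.8 -9.6  3.7] w 0.0004 t 30.15
shift [ -0.9 157.9   2.2] turn opts [np.float64(0.1), np.float64(-179.9)] rows>= 2.5273105630239607
0.0008 -0.0254
```

View pics/c9c.png

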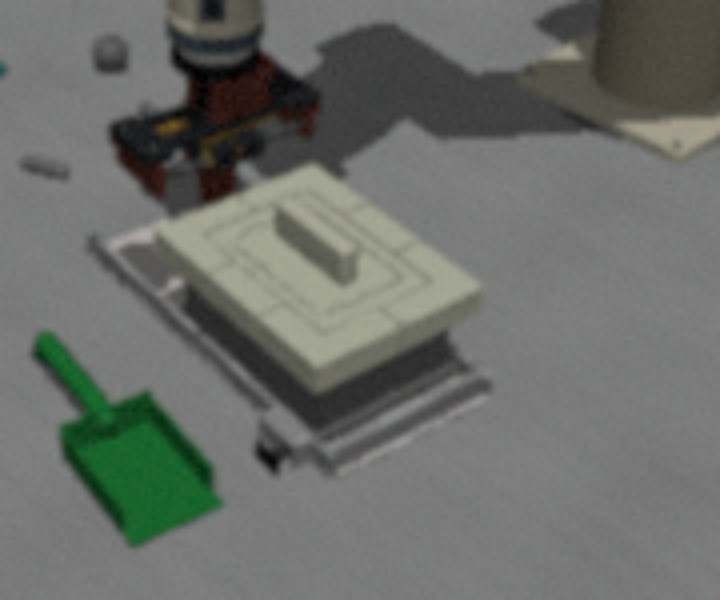

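servo_tool --increments '[[1,[0,-4,0],0],[1,[0,-8,0],0],[1,[0,-12,0],0],[1,[0,-15,0],0],[1,[0,-18,0],0],[1,[0,-18,0],0]]'

```text
time: 30.9
position: [0.565, -0.0428, 0.2299]
tcp_rot: [0.999, -0.047, 0.001, 0.001]
ft_force: [-1.6, -9.9, 4.6]
grip_width: 0.0003
```

servo_tool --increments '[[1,[0,-2,0],0],[1,[0,-4,0],0],[1,[0,-6,0],0],[1,[0,-6,0],0]]'

```text
time: 31.4
position: [0.5648, -0.0391, 0.2299]
tcp_rot: [0.999, -0.047, -0.0, 0.003]
ft_force: [-5.8, -27.6, 8.0]
grip_width: 0.0005
```

servo_tool --increments '[[1,[0,-2,0],0],[1,[0,-4,0],0],[1,[0,-4,0],0]]'

```text
time: 31.78
position: [0.5644, -0.0379, 0.23]
tcp_rot: [0.999, -0.046, -0.002, 0.005]
ft_force: [-10.6, -49.9, 10.6]
grip_width: 0.0006
```

servo_tool --increments '[[1,[0,5,0],0],[1,[0,30,0],0],[1,[0,60,-20],0],[1,[0,70,-80],0],[1,[0,60,-140],0],[1,[0,0,-170],0],[1,[0,-45,-170],0],[1,[0,-45,-170],0],[1,[0,-45,-170],0]]'

```text
time: 32.9
position: [0.5698, 0.0129, 0.399]
tcp_rot: [0.999, -0.047, -0.0, 0.0]
ft_force: [0.1, -0.5, -0.0]
grip_width: 0.0003
```

Run:
```python
from h import *
inf=cam('wrist'); im,d=read_camera('wrist'); save('w10',im); P=pts('wrist',d,inf)
im2,d2=read_camera('side'); save('s10',im2); P2=pts('side',d2)
im3,d3=read_camera('scene'); save('c10',im3); P3=pts('scene',d3)
cv2.imwrite('pics/c10c.png',cv2.resize(im3[150:300,220:400,::-1],None,fx=4,fy=4))
a=np.radians(-5.5); ex=np.array([np.cos(a),np.sin(a)]); ey=np.array([-ex[1],ex[0]]); c=np.array([.565,-.0355])
for n,Q in (('side',P2),('scene',P3),('w',P)):
    u=(Q[...,:2]-c)@ex; v=(Q[...,:2]-c)@ey; m=(Q[...,2]>.09)&(Q[...,2]<.105)&(abs(u)<.1)&(v<.35)&(v>-.1)
    print(n,np.percentile(u[m],[.5,99.5]).round(4),np.percentile(v[m],[.5,99.5]).round(4),'z',np.percentile(Q[...,2][m],[2,50,98]).round(4))
mv(.5475,-.218,.228,-5.5)
```

```text
side [-0.0847  0.0825] [0.0223 0.2409] z [0.0917 0.0964 0.0988]
scene [-0.085  0.083] [0.0257 0.2444] z [0.0921 0.0983 0.1019]
w [-0.085   0.0813] [0.024  0.2285] z [0.0928 0.097  0.0988]
from [0.5699 0.0117 0.3988] yaw -5.56 j6 5.6 F [-0.7 -0.4  0.6] w 0.0006 t 33.05
shift [1.000e-01 2.308e+02 1.708e+02] turn opts [np.float64(-0.1), np.float64(179.9)] rows>= 4.594074540978445
```

View pics/c10c.png

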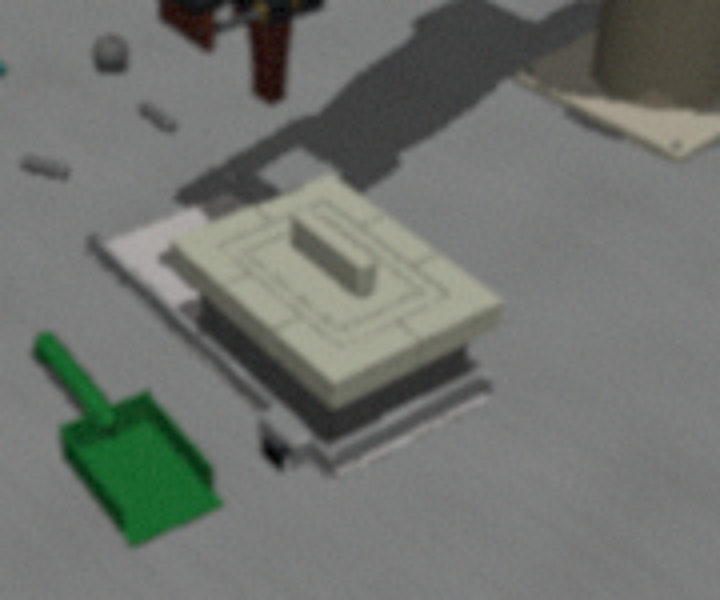

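View pics/w10.png

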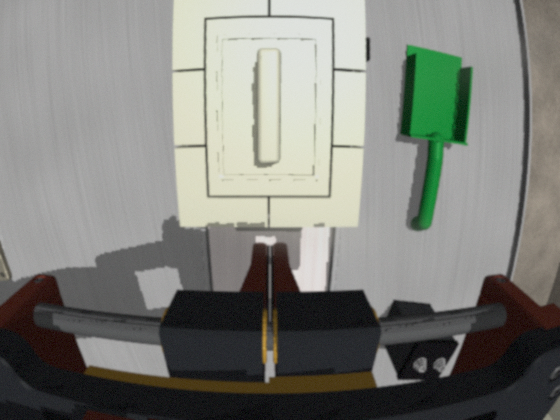

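Run:
```python
import cv2,numpy as np
r=[cv2.resize(cv2.imread(f'pics/{n}.png')[245:272,275:312],None,fx=7,fy=7,interpolation=cv2.INTER_CUBIC) for n in ['scene0','c9','c10']]
cv2.imwrite('pics/cmp.png',np.hstack(r))
```

```text
(no output)
```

View pics/cmp.png

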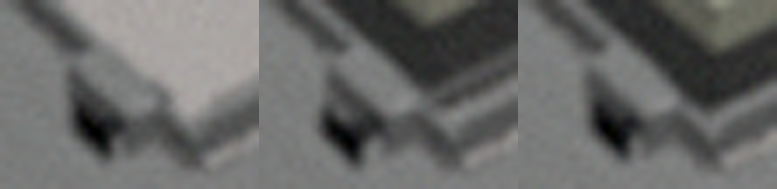

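Run:
```python
from h import *
s=get_state(); print(s['time'],s['position'],s['ft_force'])
print(sign_off())
```

```text
33.05 [0.5699282  0.01174819 0.39875183] [-0.69759138 -0.39417636  0.55940075]
the job is handed in; nothing more can be done
None
```

I put the amber cracked bulb in the tub, set the lid on, pressed all six rim sections home, and pushed the tub to its end stop. The job was handed in at 33 s; `sign_off` reported no verdict.

What the last checks showed:
- **Bulb:** it was let go about 6 mm above the tub floor, and a picture showed it lying on the floor before the lid went on.
- **Lid:** it sat centred on the tub to within about 2 mm.
- **Rim sections:** checked before the push, all six tops were level within 1 mm in each camera. They lay about 34.5 mm below the top of the rib (34 mm expected when home), and each had stopped at the same height under 32–73 N. After the push I only checked the lid's top height overall, and it was unchanged.
- **Tub:** it moved about 134 mm and then stalled at the stop, with about 50 N on it. I backed the arm off, and at hand-in it was clear, with no load on it.
- **Catch:** its knob was pushed aside on the way and is back where it started in the scene picture. I judged this by eye and did not measure it.
- **Batteries and scoop:** the pictures show them where they were. I did not re-measure them.

One small disagreement: the scene camera reads heights about 1.5–2 mm higher than the other two. That is within the stated calibration.

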